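# Flow-cell teardown onto the drip rests

### The arm

A 6-joint arm with a two-finger parallel gripper is mounted at the origin on the work surface. World frame = base frame: x ahead of the robot, y to its left, z up, the work surface at z = 0. Lengths are in m, angles in rad, forces in N, time in s.
With the tool pointing down it reaches from about 0.35 to 0.775 m from the base axis. Payload 5.5 kg.
Tool frame: the origin (TCP) lies where the fingers leave the gripper's body, on its centre line; the fingertips stand env.tip_reach ahead of it and the grasp point (between the pads) lies 54 mm ahead of it (env.tip_reach is the distance from the TCP to the fingertips, in m); z points along the fingers, y is the line along which they close (so a half turn about z gives the same grasp; the last joint's range is limited). The gripper opens to 85 mm and grips with 20 to 120 N. Pads are 22 mm wide; open, the fingers measure 114 mm over their backs; the gripper's body (76 mm by 85 mm) begins 54 mm behind the grasp point. The pads swing forward as they close: fully open they stand 13 mm farther back than shut.
Start: joints at [1.062, 0.313, 0.046, 1.304, 0, 1.431], TCP at [0.207, 0.536, 0.304] pointing down, gripper open.
Joint ranges: [-2.76, 2.76], [-0.86, 1.69], [-1.03, 1.26], [-2.2, 2.34], [-1.47, 1.5], [-3.14, 3.14]. Speed limits (rad/s): [2.57, 2.57, 3.14, 3.14, 3.14, 3.14].

### API

Orientations are given as a unit quaternion [w, x, y, z].
In Python, from workcell import status, optics, hand_in, env gives the robot as it stands.
- The arm moves only by the shell command python3 -m handwheel 'ROWS' [FORCE]. ROWS is a JSON object whose one key "deltas" holds a list of rows, each a list of 5 numbers: the opening, from -1 (shut) to 1 (fully open), then the shift along the tool's x, y, z in units of 40 mm (1.0 is 40 mm), then the turn about the tool's z in units of 10 degrees (1.0 is 10 degrees). In form: {"deltas": [[jaw, x, y, z, roll], ...]}. A call has 1 to 20 rows; each row shifts and turns the commanded pose from where the row before left it, along the tool's axes as they then stand; what a row does not reach is not made up. A row lasts 1/8 s, in which the tool goes at most 62.5 mm and 10.7 degrees, less where a joint would pass 70% of its speed; a pose out of reach is approached as far as the arm can. A call is refused whole if a number of a shift passes 1 or a number of a turn 1, either way. A call with a gripper value outside its range is refused whole. The fingers move at their own pace and stop on an object; FORCE is the grip in N (left out, the last holds). Time passes only in rows, so rows that do not move let the fingers close. It gives the time, the measured TCP pose, the force, the opening and the grip force at its end, in the units of the state.
- status.get_state(): the state, without advancing time (a new reading comes with each control period).
- optics.read_camera(name): name is "scene" or "top"; returns a dict with "frame" (384x512x3 uint8, red, green, blue), "depth" (384x512 float32, m along the optical axis (not along the pixel's ray), 0 where there is no reading), "vfov" (degrees; the focal length in pixels is half the picture's height over the tangent of half this angle, whatever the lens; pixels are square), "cx", "cy" (the principal point, pixels), "origin" and "attitude" of the camera in the world. Camera axes: x right, y down, z forward; pixel columns grow to the right and rows downward; lengths in m; the calibration is good to about 2 mm. A picture is of the moment at which its call begins.
- hand_in(): hands the job in; it is judged then, once.
The state is a dict: "clock": time; "joint_pos": joint angles; "qvel": joint speeds; "tau": joint torques, N m; "tcp_pos": TCP position; "orientation": TCP orientation; "wrist_force": force on the tool from outside, world axes, zero at the start; "ft_torque": the same for the moment, N m; "finger_gap": finger opening in m; "grip_force": force on a finger pad.
Only numpy, scipy, OpenCV 4.12 (cv2) and the standard library are available. Lean on these libraries where they do the work, as an engineer would, in place of code of your own. Each camera call takes 0.05 s, during which the arm holds its last target. There are 200 camera calls.

### The job

Take the flow cell apart from the top down and lay each part, as it comes off, flat on the drip rest of its own colour: white end block on white, blue frame on blue, black flow plate on black, copper collector on orange, each centred and lengthwise along the rest's ribs, the same side up as now. When the others are on their rests, slide the collector forward along the bed until it is out from under the two rear clips, then lift it off. Leave the flask with the green band standing where it is.

Things in the scene. Friction and masses are not known exactly. Their poses are not given: they have to be found in the camera images.
- endblock: White plastic end block, the top of the stack, 60 (x) x 44 (y) x 18 (z) mm, 80 g, with two small grey ports 14 mm high standing on its top at x = +-20 mm. It lies loose on the blue frame, as everything in the stack does: nothing is bolted or held by pins. Origin: centre of the underside; x along the length, y across, z up. The same either way round.
- frame: Blue plastic frame, second from the top, 80 x 52 x 16 mm with a through window 44 x 24 mm, 70 g; it lies on the black flow plate and shows as a blue rim round the white block. Origin: centre of the underside; x along the length, y across, z up. The same either way round.
- graphite: Black flow plate with fine grooves on top, third from the top, 96 x 60 x 16 mm, 170 g; it lies on the copper collector. Origin: centre of the underside; x along the length, y across, z up. The same either way round.
- collector: Copper plate, bottom of the stack, 150 x 64 x 10 mm, 280 g, loose on the stand's bed, its rear (+x) 27 mm under the two clips (2 mm gap above it), its front sticking out before the black plate. A slide of 30 to 60 mm frees it and leaves it on the bed. Origin: centre of the underside; x along the length, y across, z up. The same either way round.
- stand: Fixed aluminium stand. Base 200 x 110 x 8 mm; on it a flat bed 36 mm wide, x = -105 to +75 mm, top 30 mm above the table, under the collector. Rear: two dark clips, posts from y = +-37 mm out, arms in to y = +-14 mm over x = +48 to +82 mm, 42 to 47 mm above the table. Origin: on the table below the collector's middle at the start (within 3 mm). Forward (out of the clips) is -x.
- flask: Conical glass flask with a green band, 58 mm across the foot, 80 mm high, 120 g, standing loose on the table to the left or to the right of the rests. A bystander. Origin: centre of the underside.
- rest_white: White drip rest, fixed: base plate 120 x 72 x 3 mm with two ribs 104 mm long, 8 mm wide, 12 mm high on it, along x at y = +-12 mm, all white. Origin: centre of the underside, on the table; a part lies on the rib tops, 15 mm above it. The four rests differ only in colour; which stands where changes.
- rest_blue: Blue drip rest, fixed: base plate 120 x 72 x 3 mm with two ribs 104 mm long, 8 mm wide, 12 mm high on it, along x at y = +-12 mm, all blue. Origin: centre of the underside, on the table; a part lies on the rib tops, 15 mm above it. The four rests differ only in colour; which stands where changes.
- rest_black: Black drip rest, fixed: base plate 120 x 72 x 3 mm with two ribs 104 mm long, 8 mm wide, 12 mm high on it, along x at y = +-12 mm, all black. Origin: centre of the underside, on the table; a part lies on the rib tops, 15 mm above it. The four rests differ only in colour; which stands where changes.
- rest_orange: Orange drip rest, fixed: base plate 120 x 72 x 3 mm with two ribs 104 mm long, 8 mm wide, 12 mm high on it, along x at y = +-12 mm, all orange. Origin: centre of the underside, on the table; a part lies on the rib tops, 15 mm above it. The four rests differ only in colour; which stands where changes.
Mind the look-alikes: they are no part of the job. Leave any pink or yellow look-alike of the rest_blue alone. Leave any turquoise look-alike of the rest_black alone.

How it is judged:
By the outcome, as a careful person would: the job done as asked, in the order asked, and still so for the second after the job is handed in, with the robot touching nothing.
It also fails if it takes over 128 s, if anything falls off the work surface, if the arm or the gripper's body presses on something with over 40 N, if the wrist force passes 120 N, or if a joint passes its speed limit or range.

## Working session

There is one attempt and no reset: what is moved stays moved. The work goes in short steps, Python scripts to look and compute and a shell command to move; the robot and the scene stay as the last step left them, time stands still between calls to the robot, and variables do not carry over. Pictures are saved under pics/ and viewed, at most 14 in all, crops included, and the job is handed in when it is done.

```bash
mkdir -p pics
cat > h.py <<'E'
import numpy as np,cv2
from workcell import status,optics,env
from scipy.spatial.transform import Rotation as R
def cam(n):
    d=optics.read_camera(n); f=d['frame'].shape[0]/2/np.tan(np.radians(d['vfov'])/2)
    q=np.array(d['attitude']); 
    Rm=R.from_quat(q[[1,2,3,0]]).as_matrix() if q.size==4 else q.reshape(3,3)
    v,u=np.indices(d['depth'].shape); z=d['depth']
    P=np.stack([(u-d['cx'])/f*z,(v-d['cy'])/f*z,z],-1)@Rm.T+np.array(d['origin'])
    return d['frame'],P,z
E
python3 - <<'E'
from h import *
s=status.get_state();print(s,env.tip_reach)
for n in('top','scene'):
    f,P,z=cam(n);cv2.imwrite(f'pics/{n}0.png',cv2.resize(f[:,:,::-1],(800,600),interpolation=cv2.INTER_CUBIC));np.savez(f'{n}0.npz',f=f,P=P,z=z)
E
```

```text
{'clock': 0.0, 'joint_pos': array([ 1.06239730e+00,  3.14029359e-01,  4.49754487e-02,  1.30359832e+00,
       -4.84198329e-06,  1.43118119e+00]), 'qvel': array([-7.70773682e-05,  3.51228573e-04, -1.24573633e-04, -1.64860174e-03,
       -6.08413913e-04,  4.72878479e-04]), 'tau': array([ 8.54040508e-06, -4.80628324e+01,  2.98531848e+01,  1.95132243e-02,
       -3.89711513e-04, -1.29163112e-05]), 'tcp_pos': array([0.20710869, 0.53599951, 0.30299083]), 'orientation': array([-2.93134948e-04,  1.83348739e-01,  9.83047496e-01, -8.80439037e-04]), 'wrist_force': array([ 0.90236109, -0.06851778, -0.57209005]), 'ft_torque': array([ 0.01407188, -0.03120375, -0.05459753]), 'grip_force': 0.0, 'finger_gap': 0.08558509023344063} 0.0726
```

View pics/top0.png

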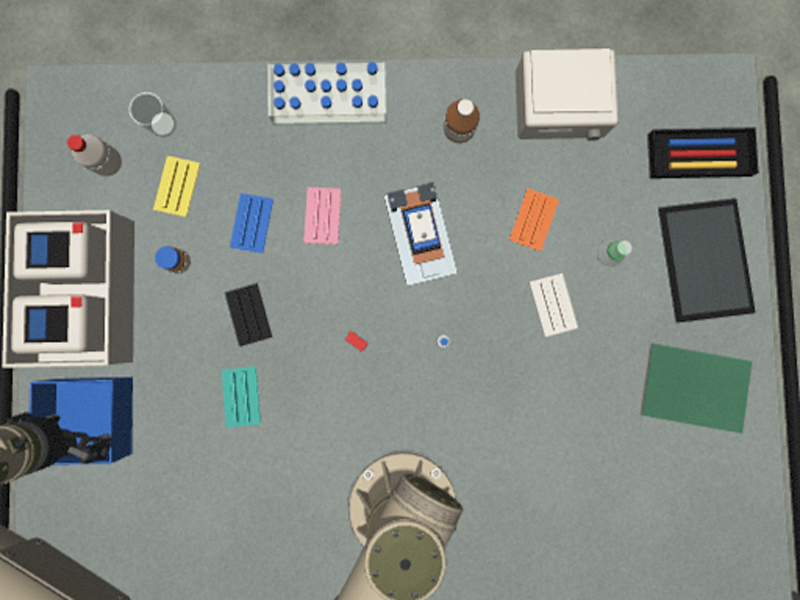

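View pics/scene0.png

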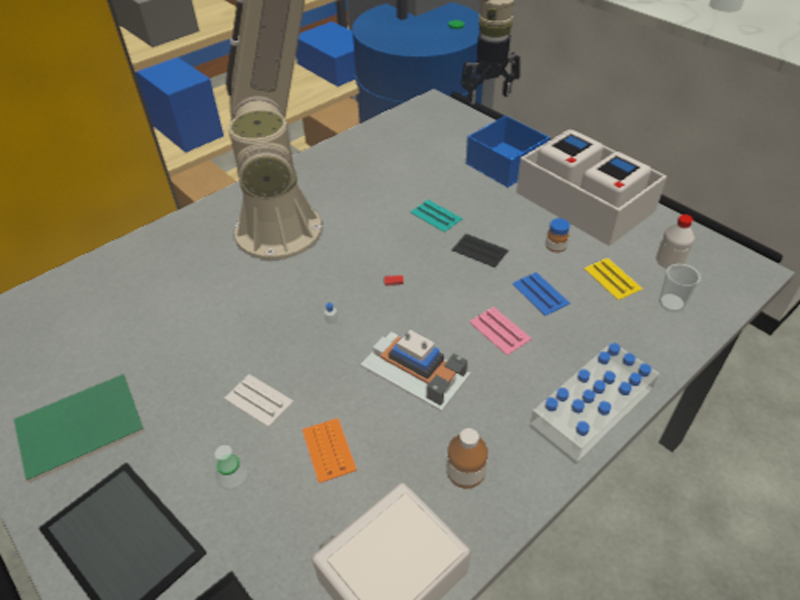

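Top view (800×600 px): the stack is at (422,230), with its clips at the far side. The rests are white (553,305), blue (251,222), black (249,315) and orange (534,219). The look-alikes to leave are pink (322,215), yellow (177,186) and turquoise (241,397). The flask is at (616,250), and the only blue rest is at (251,222), the only black one at (249,315). I'll confirm with an enlarged crop and measure.

```bash
cat > m.py <<'E'
from h import *
def fit(P,z,mask,win,zr):
    x0,x1,y0,y1=[int(a/1.5625) for a in win]
    m=np.zeros(z.shape,bool);m[y0:y1,x0:x1]=1
    m&=mask&(z>0)&(P[...,2]>zr[0])&(P[...,2]<zr[1])
    n,l,st,_=cv2.connectedComponentsWithStats(m.astype(np.uint8))
    if n<2: return None
    m=l==1+np.argmax(st[1:,4])
    p=P[m][:,:2]; c=p.mean(0); r=cv2.minAreaRect((p*1000).astype(np.float32))
    w,v=np.linalg.eigh(np.cov((p-c).T)); a=np.degrees(np.arctan2(v[1,1],v[0,1]))
    a=(a+90)%180-90
    return dict(c=(c*1e3).round(1),ang=round(a,1),rc=np.round(r[0],1),rs=np.round(r[1],0),ra=round(r[2],1),z=round(float(np.median(P[m][:,2]))*1e3,1),n=int(m.sum()))
def hsv(f):
    h=cv2.cvtColor(f,cv2.COLOR_RGB2HSV).astype(int);return h[...,0],h[...,1],h[...,2]
E
python3 - <<'E'
from m import *
d=np.load('top0.npz');f,P,z=d['f'],d['P'],d['z'];H,S,V=hsv(f)
print(np.median(P[250:330,200:300,2]))
Z=(-.02,.03)
print('white',fit(P,z,(V>195),(515,590,260,350),Z))
print('blue',fit(P,z,(S>110)&(H>95),(220,285,180,265),Z))
print('black',fit(P,z,(V<75),(210,285,270,360),Z))
print('orange',fit(P,z,(S>110),(500,570,175,260),Z))
W=(370,470,170,300)
print('coll',fit(P,z,(S>90)&(H<25),W,(.03,.05)))
print('graph',fit(P,z,V<70,W,(.045,.062)))
print('frame',fit(P,z,(S>90)&(H>95),W,(.05,.09)))
print('endb',fit(P,z,V>150,W,(.08,.12)))
print('base',fit(P,z,V>10,W,(.004,.2)))
print('flask',fit(P,z,V>10,(595,640,230,270),(.01,.2)))
c=f[100:230,130:390,::-1];cv2.imwrite('pics/crop1.png',cv2.resize(c,(800,400),interpolation=cv2.INTER_CUBIC))
c=f[105:190,240:300,::-1];cv2.imwrite('pics/crop2.png',cv2.resize(c,(420,595),interpolation=cv2.INTER_CUBIC))
E
```

```text
0.001268667772243659
white {'c': array([ 410.6, -329.8]), 'ang': np.float64(13.9), 'rc': array([ 410.9, -330.4]), 'rs': array([121.,  75.]), 'ra': 13.6, 'z': 3.4, 'n': 699}
blue {'c': array([599.5, 308.8]), 'ang': np.float64(-11.6), 'rc': array([600.7, 310.2]), 'rs': array([ 73., 119.]), 'ra': 79.0, 'z': 4.0, 'n': 755}
black {'c': array([404.2, 316. ]), 'ang': np.float64(15.3), 'rc': array([404.5, 317. ]), 'rs': array([117.,  71.]), 'ra': 14.8, 'z': 4.0, 'n': 748}
orange {'c': array([ 594.6, -294.7]), 'ang': np.float64(-21.6), 'rc': array([ 596. , -296.1]), 'rs': array([ 74., 121.]), 'ra': 68.2, 'z': 3.3, 'n': 762}
coll {'c': array([516.4, -64.1]), 'ang': np.float64(-77.7), 'rc': array([516.2, -64.1]), 'rs': array([19., 61.]), 'ra': 12.8, 'z': 39.3, 'n': 116}
graph {'c': array([527.2, -57.1]), 'ang': np.float64(-79.1), 'rc': array([527.2, -59.7]), 'rs': array([ 9., 56.]), 'ra': 7.4, 'z': 54.8, 'n': 37}
frame {'c': array([564.1, -47.7]), 'ang': np.float64(16.7), 'rc': array([572.7, -51.1]), 'rs': array([86., 55.]), 'ra': 13.5, 'z': 70.9, 'n': 153}
endb {'c': array([569.8, -49.2]), 'ang': np.float64(10.6), 'rc': array([570.3, -49.3]), 'rs': array([60., 44.]), 'ra': 11.7, 'z': 89.9, 'n': 264}
base {'c': array([564.2, -48.4]), 'ang': np.float64(14.2), 'rc': array([573.4, -49.6]), 'rs': array([210., 116.]), 'ra': 13.6, 'z': 38.7, 'n': 1931}
flask {'c': array([ 516.9, -447.5]), 'ang': np.float64(18.8), 'rc': array([ 516.8, -449.8]), 'rs': array([55., 47.]), 'ra': 29.6, 'z': 40.4, 'n': 267}
```

View pics/crop1.png

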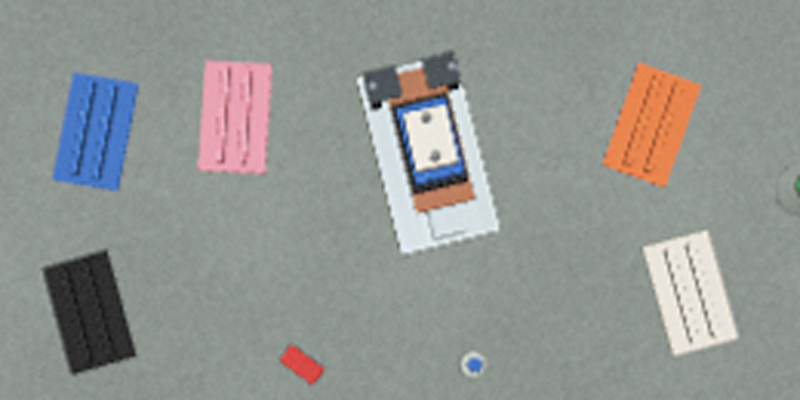

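View pics/crop2.png

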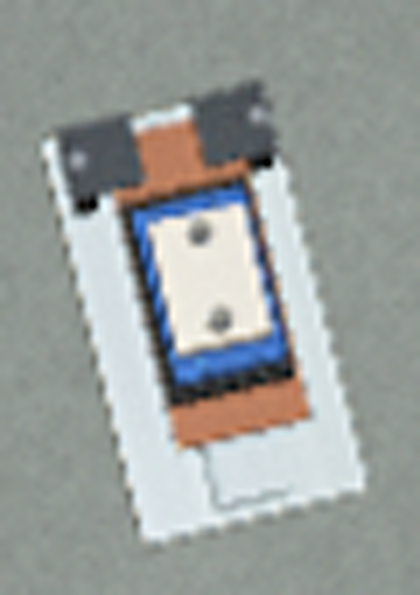

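Crop shows the right rests: all ribs along the length, blue/pink and black/turquoise clearly distinct. Stack order is as described. I'll compute the approach to the end block.

```bash
cat > plan.py <<'E'
import sys
from h import *
# args: x y tcp_z length_angle(deg)  (mm)
def plan(x,y,zz,ang):
    s=status.get_state();q=s['orientation'];Rm=R.from_quat(q[[1,2,3,0]]).as_matrix();p=s['tcp_pos']*1e3
    a=np.degrees(np.arctan2(Rm[1,0],Rm[0,0]));d=(ang-a+90)%180-90
    for dd in (d,d-180 if d>0 else d+180):
        t=np.radians(a+dd);X=np.array([np.cos(t),np.sin(t)]);Y=np.array([X[1],-X[0]]);v=np.array([x,y])-p[:2]
        print('roll %.2f  dx %.2f dy %.2f dz %.2f (units)'%(-dd/10,X@v/40,Y@v/40,(p[2]-zz)/40))
        if dd==d: pass
    print('t %.1f tcp'%s['clock'],p.round(1),'tilt',Rm[:2,2].round(4),'gap',s['finger_gap'].round(4),'gf',round(s['grip_force'],1),'F',s['wrist_force'].round(1),'q6 %.2f'%s['joint_pos'][5])
if __name__=='__main__': plan(*map(float,sys.argv[1:]))
E
python3 plan.py 570.5 -49.5 200 12.5
```

```text
roll -3.36  dx -5.70 dy -16.26 dz 2.58 (units)
roll 14.64  dx 5.70 dy 16.26 dz 2.58 (units)Traceback (most recent call last):
  File "plan.py", line 12, in <module>
    if __name__=='__main__': plan(*map(float,sys.argv[1:]))
                             ~~~~^^^^^^^^^^^^^^^^^^^^^^^^^^
  File "plan.py", line 11, in plan
    print('t %.1f tcp'%s['clock'],p.round(1),'tilt',Rm[:2,2].round(4),'gap',s['finger_gap'].round(4),'gf',round(s['grip_force'],1),'F',s['wrist_force'].round(1),'q6 %.2f'%s['joint_pos'][5])
                                                                            ^^^^^^^^^^^^^^^^^^^^^
AttributeError: 'float' object has no attribute 'round'
```

```bash
sed -i "s/s\['finger_gap'\].round(4)/round(float(s['finger_gap']),4)/" plan.py
python3 -m handwheel '{"deltas": [[1,0,0,0,-0.9],[1,0,0,0,-0.9],[1,0,0,0,-0.9],[1,0,0,0,-0.66],[1,-0.35,-1,0.1,0],[1,-0.35,-1,0.1,0],[1,-0.35,-1,0.1,0],[1,-0.35,-1,0.1,0],[1,-0.35,-1,0.1,0],[1,-0.35,-1,0.1,0],[1,-0.35,-1,0.1,0],[1,-0.35,-1,0.1,0],[1,-0.35,-1,0.1,0],[1,-0.35,-1,0.1,0],[1,-0.35,-1,0.1,0],[1,-0.35,-1,0.1,0],[1,-0.35,-1,0.1,0],[1,-0.35,-1,0.1,0],[1,-0.35,-1,0.1,0],[1,-0.35,-1,0.1,0]]}' 40
python3 -m handwheel '{"deltas": [[0.3,0,0,0,0],[0.3,0,0,0,0],[0.3,0,0,0,0],[0.3,0,0,0,0]]}'; python3 plan.py 570.5 -49.5 145 12.5
```

```text
clock: 2.6
tcp_pos: [0.5646, -0.0414, 0.2393]
orientation: [-0.0, -0.109, 0.994, 0.0]
wrist_force: [0.5, 0.1, -0.3]
finger_gap: 0.0853
grip_force: 0.0
clock: 3.1
tcp_pos: [0.5638, -0.0392, 0.2402]
orientation: [0.0, -0.109, 0.994, 0.0]
wrist_force: [0.6, -0.4, 0.1]
finger_gap: 0.0557
grip_force: 0.0
roll 0.01  dx -0.11 dy -0.29 dz 2.38 (units)
roll -17.99  dx 0.11 dy 0.29 dz 2.38 (units)
t 3.1 tcp [563.8 -39.2 240.2] tilt [0.0002 0.0001] gap 0.0557 gf 0.0 F [ 0.6 -0.4  0.1] q6 -0.43
```

```bash
python3 -m handwheel '{"deltas": [[0.3,-0.11,-0.29,0.4,0],[0.3,0,0,0.7,0],[0.3,0,0,0.7,0],[0.3,0,0,0.55,0],[0.3,0,0,0,0],[0.3,0,0,0,0]]}'; python3 plan.py 570.5 -49.5 146 12.5
python3 - <<'E'
from h import *
f,P,z=cam('scene');c=f[190:280,200:320,::-1];cv2.imwrite('pics/s1.png',cv2.resize(c,(800,600),interpolation=cv2.INTER_CUBIC))
E
```

```text
clock: 3.85
tcp_pos: [0.5714, -0.0508, 0.1461]
orientation: [0.0, -0.109, 0.994, -0.0]
wrist_force: [-0.6, -0.3, -0.8]
finger_gap: 0.0558
grip_force: 0.0
roll -0.00  dx 0.01 dy 0.04 dz 0.00 (units)
roll 18.00  dx -0.01 dy -0.04 dz 0.00 (units)
t 3.9 tcp [571.4 -50.8 146.1] tilt [ 0.0003 -0.    ] gap 0.0558 gf 0.0 F [-0.6 -0.3 -0.8] q6 -0.45
```

View pics/s1.png

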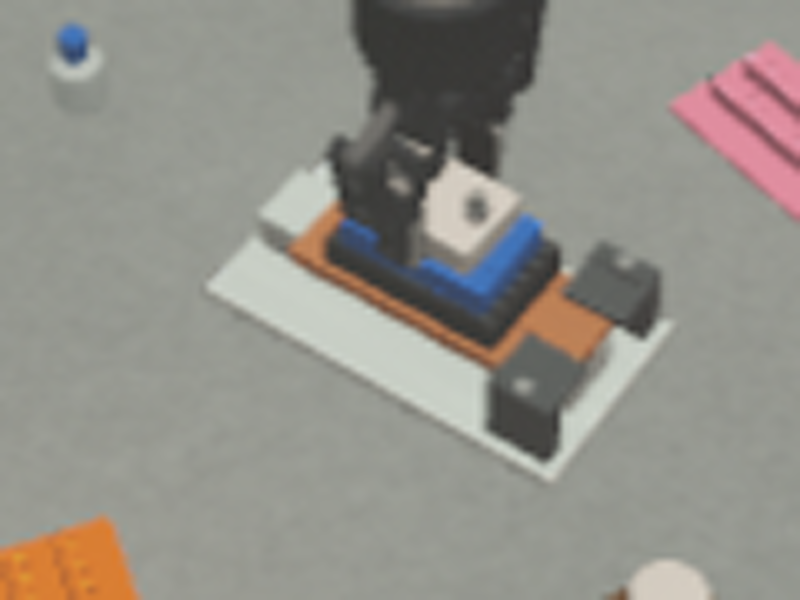

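The fingers straddle the white block (near finger at (400,215), block at (470,220)) and clear the blue frame. Closing and lifting.

```bash
python3 -m handwheel '{"deltas": [[-0.2,0,0,0,0],[-0.2,0,0,0,0],[-0.2,0,0,0,0],[-0.2,0,0,0,0],[-0.2,0,0,0,0]]}' 30;python3 plan.py 570.5 -49.5 146 12.5;
python3 -m handwheel '{"deltas": [[-0.2,0,0,-0.3,0],[-0.2,0,0,-0.6,0],[-0.2,0,0,-0.8,0],[-0.2,0,0,-0.8,0],[-0.2,0,0,0,0]]}'; python3 plan.py 410.8 -330.2 110 13.7
```

```text
clock: 4.53
tcp_pos: [0.5719, -0.0507, 0.1472]
orientation: [0.001, -0.109, 0.994, -0.0]
wrist_force: [-0.0, -0.3, 6.5]
finger_gap: 0.0429
grip_force: 32.5
roll -0.00  dx 0.03 dy 0.04 dz 0.03 (units)
roll 18.00  dx -0.03 dy -0.04 dz 0.03 (units)
t 4.5 tcp [571.9 -50.7 147.2] tilt [ 0.0026 -0.0006] gap 0.0429 gf 32.5 F [-0.  -0.3  6.5] q6 -0.45
clock: 5.15
tcp_pos: [0.5723, -0.0508, 0.249]
orientation: [0.003, -0.109, 0.994, -0.001]
wrist_force: [0.4, -0.2, -0.3]
finger_gap: 0.0431
grip_force: 31.8
roll -0.12  dx 5.58 dy -5.83 dz 3.47 (units)
roll 17.88  dx -5.58 dy 5.83 dz 3.47 (units)
t 5.2 tcp [572.3 -50.8 249. ] tilt [ 0.0052 -0.0011] gap 0.0431 gf 31.8 F [ 0.4 -0.2 -0.3] q6 -0.45
```

```bash
python3 -m handwheel '{"deltas": [[-0.2,0.8,-0.83,0,-0.12],[-0.2,0.8,-0.83,0,0],[-0.2,0.8,-0.83,0,0],[-0.2,0.8,-0.83,0,0],[-0.2,0.8,-0.83,0,0],[-0.2,0.8,-0.83,0,0],[-0.2,0.8,-0.83,0,0],[-0.2,0,0,0.9,0],[-0.2,0,0,0.9,0],[-0.2,0,0,0.9,0],[-0.2,0,0,0,0],[-0.2,0,0,0,0]]}';python3 plan.py 412 -330 91 13.7
python3 - <<'E'
from m import *
f,P,z=cam('top');np.savez('top1.npz',f=f,P=P,z=z);H,S,V=hsv(f);W=(370,470,170,300)
print('frame',fit(P,z,(S>90)&(H>95),W,(.05,.09)))
print('coll',fit(P,z,(S>90)&(H<25),W,(.03,.05)))
E
```

```text
clock: 6.65
tcp_pos: [0.4076, -0.3288, 0.1384]
orientation: [0.0, -0.119, 0.993, 0.0]
wrist_force: [0.0, -0.3, -0.8]
finger_gap: 0.0435
grip_force: 31.7
roll -0.00  dx -0.10 dy -0.05 dz 1.19 (units)
roll 18.00  dx 0.10 dy 0.05 dz 1.19 (units)
t 6.7 tcp [ 407.6 -328.8  138.4] tilt [0.0001 0.0001] gap 0.0435 gf 31.7 F [ 0.  -0.3 -0.8] q6 -1.07
frame {'c': array([570.2, -50.3]), 'ang': np.float64(12.7), 'rc': array([572.5, -51. ]), 'rs': array([85., 55.]), 'ra': 13.4, 'z': 71.0, 'n': 366}
coll {'c': array([516.6, -64. ]), 'ang': np.float64(-77.6), 'rc': array([516.7, -64.2]), 'rs': array([20., 61.]), 'ra': 13.3, 'z': 39.5, 'n': 119}
```

```bash
python3 -m handwheel '{"deltas": [[-0.2,-0.1,-0.05,0.4,0],[-0.2,0,0,0.4,0],[-0.2,0,0,0.3,0],[-0.2,0,0,0.1,0],[-0.2,0,0,0.02,0],[-0.2,0,0,0,0]]}';python3 plan.py 412 -330 91 13.7
python3 - <<'E'
from h import *
f,P,z=cam('scene');c=f[200:305,120:260,::-1];cv2.imwrite('pics/s2.png',cv2.resize(c,(800,600),interpolation=cv2.INTER_CUBIC))
E
```

```text
clock: 7.45
tcp_pos: [0.4111, -0.3289, 0.0901]
orientation: [-0.001, -0.119, 0.993, 0.001]
wrist_force: [-5.8, 4.6, 15.0]
finger_gap: 0.0429
grip_force: 33.4
roll -0.00  dx -0.02 dy -0.03 dz -0.02 (units)
roll 18.00  dx 0.02 dy 0.03 dz -0.02 (units)
t 7.5 tcp [ 411.1 -328.9   90.1] tilt [-0.0012  0.0012] gap 0.0429 gf 33.4 F [-5.8  4.6 15. ] q6 -1.07
```

View pics/s2.png

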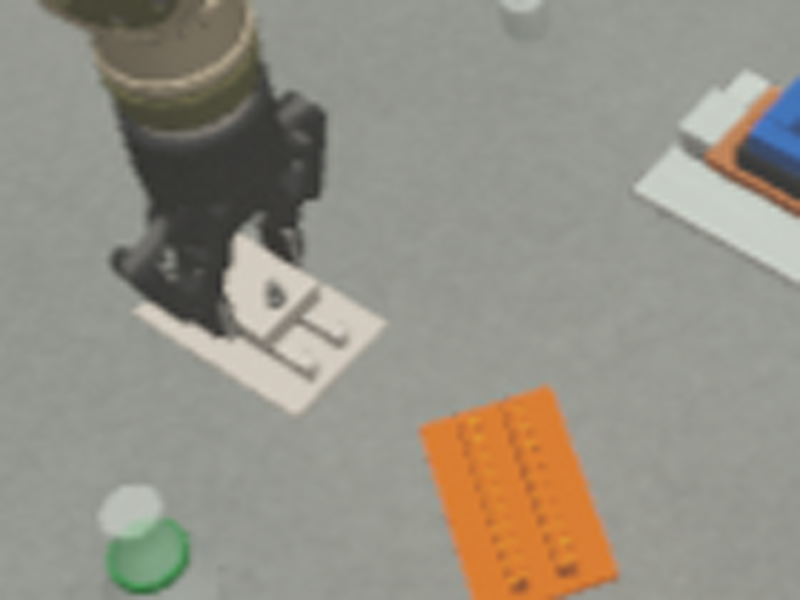

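The block lies on the white ribs with its port at (275,295), and contact is felt. Releasing and retreating.

```bash
python3 -m handwheel '{"deltas": [[-0.2,0,0,-0.01,0],[0.3,0,0,0,0],[0.3,0,0,0,0],[0.3,0,0,-0.2,0],[0.5,0,0,-0.6,0],[0.5,0,0,-0.9,0],[0.5,0,0,-0.9,0],[0.5,0,0,-0.9,0],[0.5,-0.8,0.83,0,0],[0.5,-0.8,0.83,0,0],[0.5,-0.8,0.83,0,0],[0.5,-0.8,0.83,0,0],[0.5,-0.8,0.83,0,0],[0.5,-0.8,0.83,0,0],[0.5,-0.75,0.78,0,0],[0.5,0,0,0,0],[0.5,0,0,0,0]]}'
python3 plan.py 572.4 -50.9 132 13.4
python3 - <<'E'
from m import *
f,P,z=cam('top');np.savez('top2.npz',f=f,P=P,z=z);H,S,V=hsv(f)
print('endb',fit(P,z,(V>150),(515,590,260,350),(.025,.04)))
print('rest',fit(P,z,(V>195),(515,590,260,350),(-.02,.02)))
E
```

```text
clock: 9.62
tcp_pos: [0.5729, -0.0535, 0.2295]
orientation: [-0.0, -0.119, 0.993, -0.0]
wrist_force: [0.5, -0.2, 0.8]
finger_gap: 0.0641
grip_force: 0.0
roll 0.03  dx -0.00 dy 0.07 dz 2.44 (units)
roll -17.97  dx 0.00 dy -0.07 dz 2.44 (units)
t 9.6 tcp [572.9 -53.5 229.5] tilt [-0.0004 -0.0002] gap 0.0641 gf 0.0 F [ 0.5 -0.2  0.8] q6 -0.47
endb {'c': array([ 410.2, -328.3]), 'ang': np.float64(12.9), 'rc': array([ 410.6, -328.7]), 'rs': array([60., 45.]), 'ra': 12.6, 'z': 32.4, 'n': 228}
rest {'c': array([ 410.8, -327. ]), 'ang': np.float64(13.5), 'rc': array([ 410.9, -331. ]), 'rs': array([121.,  74.]), 'ra': 14.4, 'z': 3.1, 'n': 463}
```

```bash
python3 -m handwheel '{"deltas": [[0.5,0,0.07,0.5,0.03],[0.5,0,0,0.8,0],[0.5,0,0,0.7,0],[0.5,0,0,0.42,0],[0.5,0,0,0,0],[0,0,0,0,0],[0,0,0,0,0],[0,0,0,0,0],[-0.05,0,0,0,0],[-0.05,0,0,0,0]]}' 35;python3 plan.py 572.4 -50.9 132 13.4
python3 -m handwheel '{"deltas": [[-0.05,0,0,-0.2,0],[-0.05,0,0,-0.6,0],[-0.05,0,0,-0.8,0],[-0.05,0,0,-0.9,0],[-0.05,0,0,-0.5,0],[-0.05,0,0,0,0]]}'; python3 plan.py 600.2 309.5 110 -11.2
python3 - <<'E'
from m import *
f,P,z=cam('scene');c=f[170:275,200:340,::-1];cv2.imwrite('pics/s3.png',cv2.resize(c,(800,600),interpolation=cv2.INTER_CUBIC))
E
```

```text
clock: 10.92
tcp_pos: [0.5731, -0.0509, 0.1338]
orientation: [0.001, -0.116, 0.993, -0.0]
wrist_force: [-0.8, 0.1, 5.1]
finger_gap: 0.0508
grip_force: 37.8
roll -0.00  dx 0.02 dy 0.00 dz 0.04 (units)
roll 18.00  dx -0.02 dy -0.00 dz 0.04 (units)
t 10.9 tcp [573.1 -50.9 133.8] tilt [ 0.002  -0.0006] gap 0.0508 gf 37.8 F [-0.8  0.1  5.1] q6 -0.46
clock: 11.68
tcp_pos: [0.5732, -0.0508, 0.2545]
orientation: [0.002, -0.116, 0.993, -0.0]
wrist_force: [0.5, -0.1, -2.4]
finger_gap: 0.0505
grip_force: 37.1
roll 2.46  dx 1.09 dy 8.97 dz 3.61 (units)
roll -15.54  dx -1.09 dy -8.97 dz 3.61 (units)
t 11.7 tcp [573.2 -50.8 254.5] tilt [ 0.0033 -0.0006] gap 0.0505 gf 37.1 F [ 0.5 -0.1 -2.4] q6 -0.46
```

View pics/s3.png

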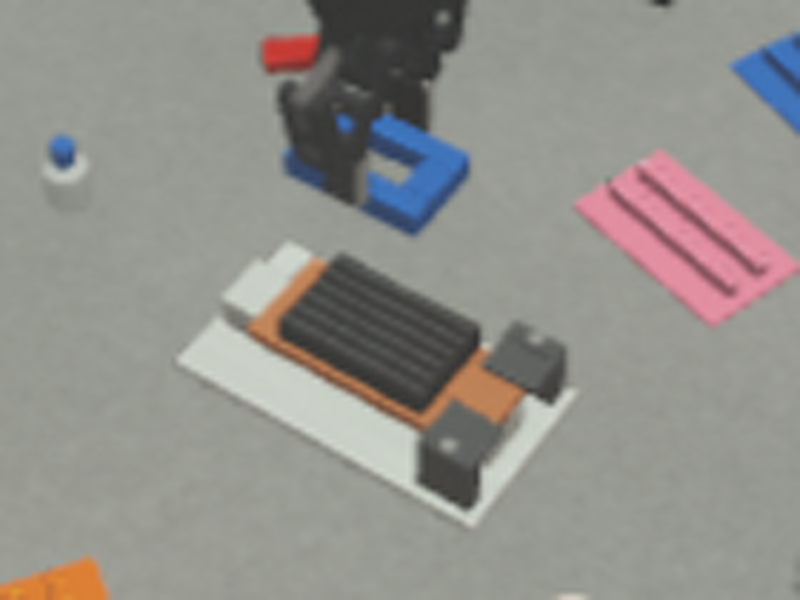

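Only the frame came up (380,170). The black plate still lies at (380,330). On to the blue rest.

```bash
python3 -m handwheel '{"deltas": [[-0.05,0,0,0,0.82],[-0.05,0,0,0,0.82],[-0.05,0,0,0,0.82],[-0.05,0.1,0.9,0,0],[-0.05,0.1,0.9,0,0],[-0.05,0.1,0.9,0,0],[-0.05,0.1,0.9,0,0],[-0.05,0.1,0.9,0,0],[-0.05,0.1,0.9,0,0],[-0.05,0.1,0.9,0,0],[-0.05,0.1,0.9,0,0],[-0.05,0.1,0.9,0.5,0],[-0.05,0.17,0.87,0.7,0],[-0.05,0,0,0.8,0],[-0.05,0,0,0.8,0],[-0.05,0,0,0,0],[-0.05,0,0,0,0]]}';python3 plan.py 600.9 309.4 93 -11.2
python3 - <<'E'
from m import *
f,P,z=cam('top');np.savez('top3.npz',f=f,P=P,z=z);H,S,V=hsv(f);W=(370,470,170,300)
print('graph',fit(P,z,V<85,W,(.051,.062)))
print('coll',fit(P,z,(S>90)&(H<25),W,(.03,.05)))
print('endb',fit(P,z,(V>150),(515,590,260,350),(.025,.04)))
E
```

```text
clock: 13.85
tcp_pos: [0.6003, 0.3094, 0.1408]
orientation: [-0.0, 0.098, 0.995, -0.0]
wrist_force: [-0.1, -0.4, -0.6]
finger_gap: 0.0508
grip_force: 37.1
roll -0.00  dx -0.01 dy 0.00 dz 1.19 (units)
roll 18.00  dx 0.01 dy -0.00 dz 1.19 (units)
t 13.8 tcp [600.3 309.4 140.8] tilt [-0.0005 -0.0001] gap 0.0508 gf 37.1 F [-0.1 -0.4 -0.6] q6 0.55
graph {'c': array([570.3, -50.2]), 'ang': np.float64(12.5), 'rc': array([570.4, -50.2]), 'rs': array([93., 59.]), 'ra': 12.7, 'z': 55.7, 'n': 497}
coll {'c': array([516.4, -64. ]), 'ang': np.float64(-77.9), 'rc': array([516.4, -63.8]), 'rs': array([20., 60.]), 'ra': 12.6, 'z': 39.8, 'n': 117}
endb {'c': array([ 410.1, -328.3]), 'ang': np.float64(13.2), 'rc': array([ 410.4, -329.2]), 'rs': array([60., 45.]), 'ra': 13.5, 'z': 32.6, 'n': 229}
```

```bash
python3 -m handwheel '{"deltas": [[-0.05,-0.01,0,0.5,0],[-0.05,0,0,0.45,0],[-0.05,0,0,0.2,0],[-0.05,0,0,0.06,0],[-0.05,0,0,0,0],[-0.05,0,0,0,0]]}';python3 plan.py 600.9 309.4 93 -11.2
python3 -m handwheel '{"deltas": [[0.5,0,0,0,0],[0.5,0,0,0,0],[0.5,0,0,-0.2,0],[0.9,0,0,-0.6,0],[0.9,0,0,-0.9,0],[0.9,0,0,-0.9,0],[0.9,0,0,-0.9,0],[0.9,-0.1,-0.9,0,0],[0.9,-0.1,-0.9,0,0],[0.9,-0.1,-0.9,0,0],[0.9,-0.1,-0.9,0,-0.8],[0.9,0,-0.9,0,-0.8],[0.9,0,-0.9,0,-0.8],[0.9,0,-0.9,0,0],[0.9,0,-0.9,0,0],[0.9,0,-0.9,0,0],[0.9,0,0,0,0]]}' 40
python3 plan.py 570.3 -50.2 117.5 12.8
python3 - <<'E'
from m import *
f,P,z=cam('top');np.savez('top4.npz',f=f,P=P,z=z);H,S,V=hsv(f)
m=(S>90)&(H>95)
print('frame',fit(P,z,m,(220,285,180,265),(.024,.05)))
print('rest',fit(P,z,m,(220,285,180,265),(-.02,.05)))
E
```

```text
clock: 14.65
tcp_pos: [0.6011, 0.3096, 0.0928]
orientation: [0.001, 0.098, 0.995, 0.0]
wrist_force: [-0.2, 0.3, 0.3]
finger_gap: 0.051
grip_force: 37.3
roll -0.00  dx 0.00 dy -0.01 dz -0.00 (units)
roll 18.00  dx -0.00 dy 0.01 dz -0.00 (units)
t 14.7 tcp [601.1 309.6  92.8] tilt [0.0011 0.0005] gap 0.051 gf 37.3 F [-0.2  0.3  0.3] q6 0.55
clock: 16.77
tcp_pos: [0.6138, -0.0145, 0.2329]
orientation: [0.001, -0.109, 0.994, -0.0]
wrist_force: [0.2, 0.2, -0.5]
finger_gap: 0.0812
grip_force: 0.0
roll -0.02  dx 1.26 dy -0.63 dz 2.88 (units)
roll 17.98  dx -1.26 dy 0.63 dz 2.88 (units)
t 16.8 tcp [613.8 -14.5 232.9] tilt [ 0.0013 -0.0004] gap 0.0812 gf 0.0 F [ 0.2  0.2 -0.5] q6 -0.37
frame {'c': array([599.6, 309.3]), 'ang': np.float64(-10.8), 'rc': array([600.3, 309.3]), 'rs': array([54., 80.]), 'ra': 78.1, 'z': 30.5, 'n': 315}
rest {'c': array([597.7, 306.3]), 'ang': np.float64(-13.0), 'rc': array([601. , 309.6]), 'rs': array([ 71., 120.]), 'ra': 78.7, 'z': 12.4, 'n': 766}
```

```bash
python3 -m handwheel '{"deltas": [[0.7,0.63,-0.32,0.3,0],[0.7,0.63,-0.31,0.4,0],[0.7,0,0,0.8,0],[0.7,0,0,0.8,0],[0.7,0,0,0.5,0],[0.7,0,0,0.08,0],[0.7,0,0,0,0],[0.1,0,0,0,0],[0.1,0,0,0,0],[0.1,0,0,0,0],[0.1,0,0,0,0],[0.1,0,0,0,0]]}' 50;python3 plan.py 570.3 -50.2 117.5 12.8
python3 -m handwheel '{"deltas": [[0.1,0,0,-0.2,0],[0.1,0,0,-0.6,0],[0.1,0,0,-0.8,0],[0.1,0,0,-0.9,0],[0.1,0,0,-0.5,0],[0.1,0,0,0,0]]}'; python3 plan.py 404.3 316.5 110 15
python3 - <<'E'
from m import *
f,P,z=cam('scene');c=f[170:275,200:340,::-1];cv2.imwrite('pics/s4.png',cv2.resize(c,(800,600),interpolation=cv2.INTER_CUBIC))
E
```

```text
clock: 18.32
tcp_pos: [0.5706, -0.0478, 0.119]
orientation: [0.002, -0.111, 0.994, -0.0]
wrist_force: [-1.4, 0.2, 5.8]
finger_gap: 0.058
grip_force: 53.8
roll -0.00  dx 0.02 dy -0.06 dz 0.04 (units)
roll 18.00  dx -0.02 dy 0.06 dz 0.04 (units)
t 18.3 tcp [570.6 -47.8 119. ] tilt [ 0.0032 -0.0002] gap 0.058 gf 53.8 F [-1.4  0.2  5.8] q6 -0.45
clock: 19.08
tcp_pos: [0.5705, -0.048, 0.2391]
orientation: [0.002, -0.111, 0.994, -0.001]
wrist_force: [0.6, -0.2, -1.5]
finger_gap: 0.0582
grip_force: 54.1
roll -0.22  dx 1.66 dy 9.88 dz 3.23 (units)
roll 17.78  dx -1.66 dy -9.88 dz 3.23 (units)
t 19.1 tcp [570.5 -48.  239.1] tilt [ 0.0038 -0.0008] gap 0.0582 gf 54.1 F [ 0.6 -0.2 -1.5] q6 -0.45
```

View pics/s4.png

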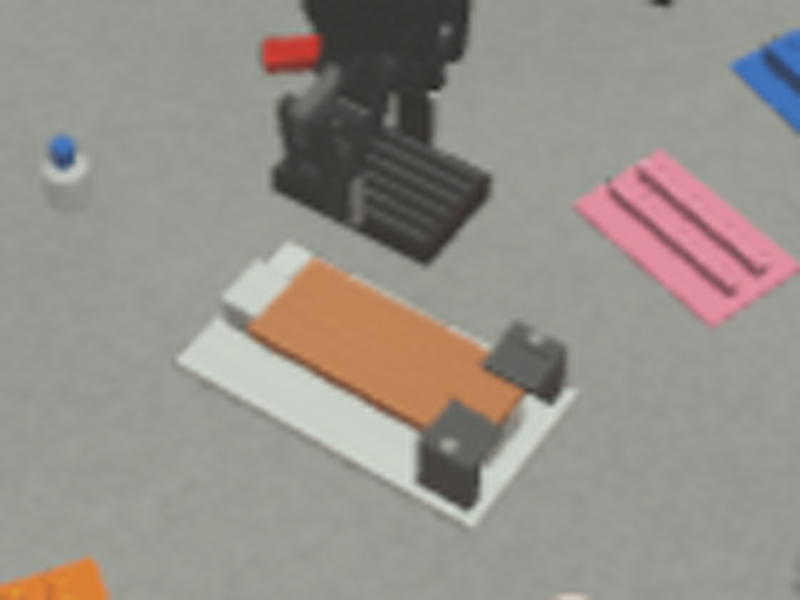

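The black plate is held (400,190). The copper collector stays under the clips (385,345). On to the black rest.

```bash
python3 -m handwheel '{"deltas": [[0.1,0,0,0,-0.22],[0.1,0.15,0.9,0,0],[0.1,0.15,0.9,0,0],[0.1,0.15,0.9,0,0],[0.1,0.15,0.9,0,0],[0.1,0.15,0.9,0,0],[0.1,0.15,0.9,0,0],[0.1,0.15,0.9,0,0],[0.1,0.15,0.9,0,0],[0.1,0.15,0.9,0,0],[0.1,0.15,0.9,0.2,0],[0.1,0.14,0.88,0.7,0],[0.1,0,0,0.8,0],[0.1,0,0,0.7,0],[0.1,0,0,0,0],[0.1,0,0,0,0]]}';python3 plan.py 405.1 316.7 94 15
python3 - <<'E'
from m import *
f,P,z=cam('top');np.savez('top5.npz',f=f,P=P,z=z);H,S,V=hsv(f);W=(370,470,170,300)
print('coll',fit(P,z,(S>90)&(H<25),W,(.03,.05)))
E
```

```text
clock: 21.12
tcp_pos: [0.4042, 0.317, 0.1412]
orientation: [-0.0, -0.13, 0.991, -0.0]
wrist_force: [0.5, -0.6, -0.8]
finger_gap: 0.0578
grip_force: 54.4
roll -0.00  dx -0.02 dy -0.01 dz 1.18 (units)
roll 18.00  dx 0.02 dy 0.01 dz 1.18 (units)
t 21.1 tcp [404.2 317.  141.2] tilt [-0.0004 -0.0002] gap 0.0578 gf 54.4 F [ 0.5 -0.6 -0.8] q6 0.25
coll {'c': array([572.2, -51.6]), 'ang': np.float64(13.1), 'rc': array([578.6, -50.5]), 'rs': array([147.,  61.]), 'ra': 12.2, 'z': 39.6, 'n': 766}
```

```bash
python3 -m handwheel '{"deltas": [[0.1,-0.02,-0.01,0.5,0],[0.1,0,0,0.45,0],[0.1,0,0,0.18,0],[0.1,0,0,0.06,0],[0.1,0,0,0,0],[0.1,0,0,0,0]]}';python3 plan.py 405.1 316.7 94 15
python3 -m handwheel '{"deltas": [[0.6,0,0,0,0],[0.6,0,0,0,0],[0.7,0,0,-0.2,0],[0.9,0,0,-0.6,0],[0.9,0,0,-0.9,0],[0.9,0,0,-0.9,0],[0.9,0,0,-0.9,0],[0.9,-0.15,-0.9,0,0],[0.9,-0.15,-0.9,0,0],[0.9,-0.15,-0.9,0,0.2],[0.9,-0.15,-0.9,0,0],[0.9,-0.15,-0.9,0,0],[0.9,-0.15,-0.9,0,0],[0.9,-0.15,-0.9,0,0],[0.9,-0.15,-0.9,0,0],[0.9,-0.15,-0.9,0,0],[0.9,-0.15,-0.9,0,0],[0.9,-0.15,-0.9,0,0],[0.9,0,0,0,0]]}' 60
python3 plan.py 578.5 -50.2 95 13.1
python3 - <<'E'
from m import *
f,P,z=cam('top');np.savez('top6.npz',f=f,P=P,z=z);H,S,V=hsv(f)
print('graph',fit(P,z,(V<90),(210,285,270,360),(.024,.05)))
print('rest',fit(P,z,(V<90),(210,285,270,360),(-.02,.05)))
c=f[100:230,130:390,::-1];cv2.imwrite('pics/crop6.png',cv2.resize(c,(800,400),interpolation=cv2.INTER_CUBIC))
E
```

```text
clock: 21.92
tcp_pos: [0.4055, 0.3171, 0.0942]
orientation: [0.001, -0.13, 0.991, 0.0]
wrist_force: [-0.9, -0.2, -2.4]
finger_gap: 0.058
grip_force: 54.5
roll -0.00  dx 0.01 dy -0.01 dz 0.00 (units)
roll 18.00  dx -0.01 dy 0.01 dz 0.00 (units)
t 21.9 tcp [405.5 317.1  94.2] tilt [0.0011 0.0007] gap 0.058 gf 54.5 F [-0.9 -0.2 -2.4] q6 0.25
clock: 24.3
tcp_pos: [0.5627, -0.055, 0.2339]
orientation: [0.001, -0.111, 0.994, -0.0]
wrist_force: [-0.9, -0.0, -0.0]
finger_gap: 0.0812
grip_force: 0.0
roll -0.03  dx -0.41 dy 0.03 dz 3.47 (units)
roll 17.97  dx 0.41 dy -0.03 dz 3.47 (units)
t 24.3 tcp [562.7 -55.  233.9] tilt [ 0.0012 -0.0005] gap 0.0812 gf 0.0 F [-0.9 -0.  -0. ] q6 -0.46
graph {'c': array([406.7, 316.1]), 'ang': np.float64(15.1), 'rc': array([406.8, 316.5]), 'rs': array([96., 60.]), 'ra': 15.3, 'z': 30.8, 'n': 552}
rest {'c': array([402.9, 311.7]), 'ang': np.float64(12.9), 'rc': array([404.4, 316.7]), 'rs': array([119.,  72.]), 'ra': 15.3, 'z': 29.7, 'n': 776}
```

View pics/crop6.png

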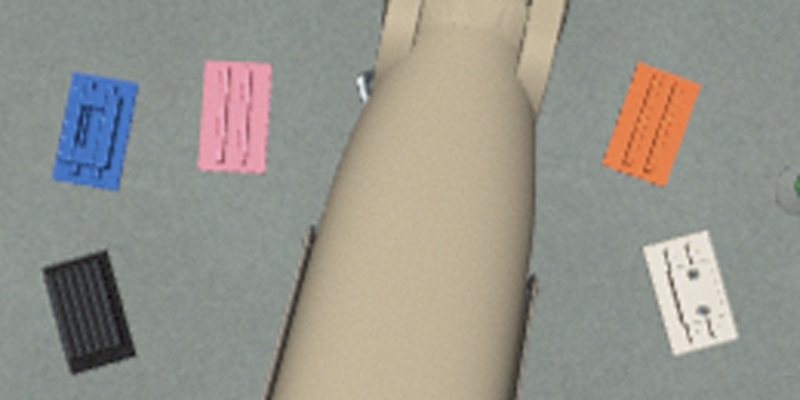

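White, blue and black parts are on their rests (at (692,293), (95,130) and (88,312)). Now the collector: grip it at its middle, then slide it.

```bash
python3 -m handwheel '{"deltas": [[0.9,-0.41,0.03,0.5,-0.03],[0.9,0,0,0.9,0],[0.9,0,0,0.9,0],[0.9,0,0,0.8,0],[0.9,0,0,0.35,0],[0.9,0,0,0,0],[0.9,0,0,0,0]]}';python3 plan.py 578.5 -50.2 95 13.1
python3 -m handwheel '{"deltas": [[0.2,0,0,0,0],[0.2,0,0,0,0],[0.2,0,0,0,0],[0.2,0,0,0,0],[0.2,0,0,0,0]]}' 60; python3 plan.py 578.5 -50.2 95 13.1
python3 - <<'E'
from m import *
f,P,z=cam('scene');c=f[170:275,200:340,::-1];cv2.imwrite('pics/s5.png',cv2.resize(c,(800,600),interpolation=cv2.INTER_CUBIC))
E
```

```text
clock: 25.22
tcp_pos: [0.5783, -0.0477, 0.0969]
orientation: [0.001, -0.116, 0.993, -0.0]
wrist_force: [-0.1, 1.4, -0.0]
finger_gap: 0.0812
grip_force: 0.0
roll 0.02  dx 0.01 dy -0.06 dz 0.05 (units)
roll -17.98  dx -0.01 dy 0.06 dz 0.05 (units)
t 25.2 tcp [578.3 -47.7  96.9] tilt [ 0.0022 -0.0003] gap 0.0812 gf 0.0 F [-0.1  1.4 -0. ] q6 -0.45
clock: 25.85
tcp_pos: [0.5786, -0.0482, 0.0975]
orientation: [0.002, -0.115, 0.993, -0.001]
wrist_force: [-0.9, 0.1, 4.5]
finger_gap: 0.0619
grip_force: 66.3
roll 0.02  dx 0.01 dy -0.05 dz 0.06 (units)
roll -17.98  dx -0.01 dy 0.05 dz 0.06 (units)
t 25.9 tcp [578.6 -48.2  97.5] tilt [ 0.0035 -0.0007] gap 0.0619 gf 66.3 F [-0.9  0.1  4.5] q6 -0.45
```

View pics/s5.png

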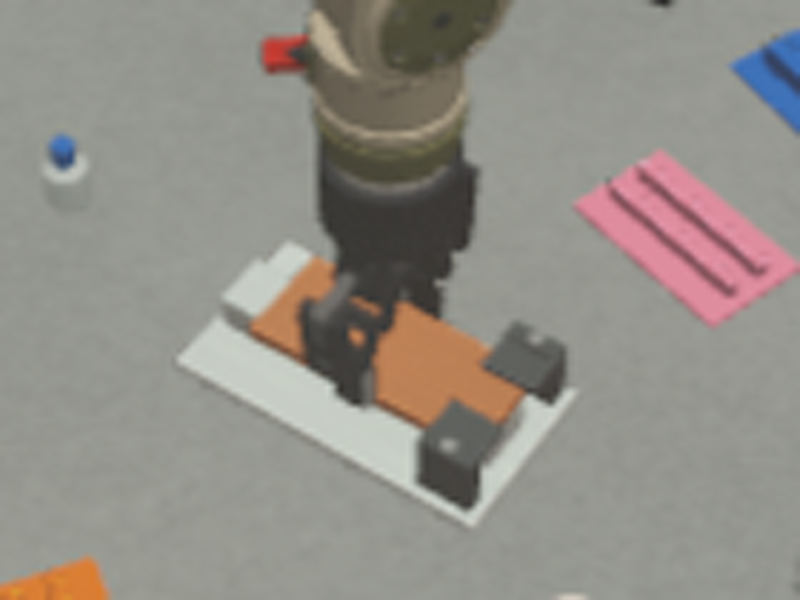

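Plate gripped (60 N). Slide 46 mm forward along the bed.

```bash
python3 -m handwheel '{"deltas": [[0.2,0.1,0,0,0],[0.2,0.15,0,0,0],[0.2,0.15,0,0,0],[0.2,0.15,0,0,0],[0.2,0.15,0,0,0],[0.2,0.15,0,0,0],[0.2,0.15,0,0,0],[0.2,0.15,0,0,0],[0.2,0,0,0,0],[0.2,0,0,0,0]]}'; python3 plan.py 578.5 -50.2 95 13.1
python3 - <<'E'
from m import *
f,P,z=cam('scene');c=f[170:275,200:340,::-1];cv2.imwrite('pics/s6.png',cv2.resize(c,(800,600),interpolation=cv2.INTER_CUBIC))
E
```

```text
clock: 27.15
tcp_pos: [0.5344, -0.0589, 0.0975]
orientation: [0.002, -0.115, 0.993, -0.001]
wrist_force: [2.1, 0.3, 9.0]
finger_gap: 0.0623
grip_force: 66.6
roll 0.02  dx -1.12 dy -0.04 dz 0.06 (units)
roll -17.98  dx 1.12 dy 0.04 dz 0.06 (units)
t 27.1 tcp [534.4 -58.9  97.5] tilt [ 0.005  -0.0009] gap 0.0623 gf 66.6 F [2.1 0.3 9. ] q6 -0.49
```

View pics/s6.png

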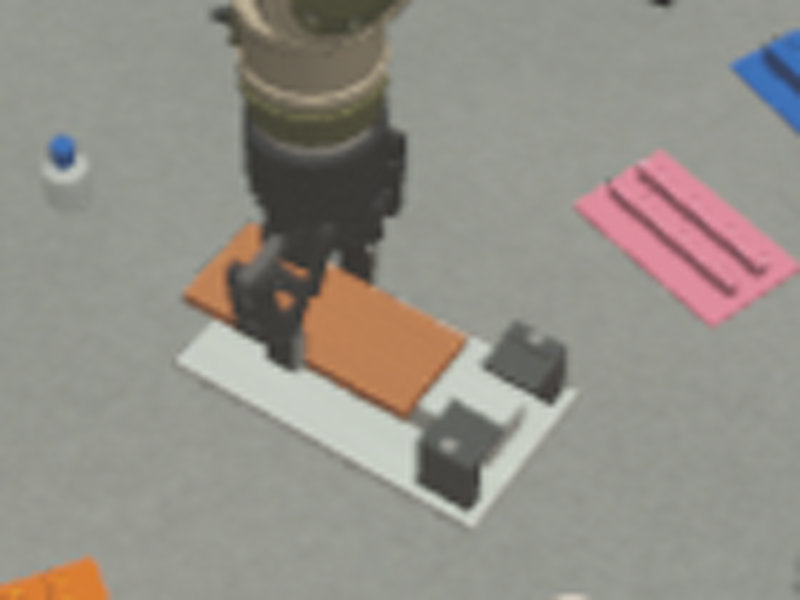

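The collector's rear edge (440,375) is well clear of the clips. Lift straight up.

```bash
python3 -m handwheel '{"deltas": [[0.2,0,0,-0.2,0],[0.2,0,0,-0.6,0],[0.2,0,0,-0.8,0],[0.2,0,0,-0.9,0],[0.2,0,0,-0.7,0],[0.2,0,0,0,0]]}'; python3 plan.py 595.3 -295.4 130 -21.8
```

```text
clock: 27.95
tcp_pos: [0.5331, -0.0586, 0.2251]
orientation: [0.001, -0.116, 0.993, -0.001]
wrist_force: [0.2, -0.7, -1.4]
finger_gap: 0.0624
grip_force: 66.4
roll 3.51  dx -3.64 dy -4.92 dz 2.38 (units)
roll -14.49  dx 3.64 dy 4.92 dz 2.38 (units)
t 27.9 tcp [533.1 -58.6 225.1] tilt [ 0.0026 -0.0008] gap 0.0624 gf 66.4 F [ 0.2 -0.7 -1.4] q6 -0.49
```

```bash
python3 -m handwheel '{"deltas": [[0.2,0,0,0,0.7],[0.2,0,0,0,0.7],[0.2,0,0,0,0.7],[0.2,0,0,0,0.7],[0.2,0,0,0,0.71],[0.2,-0.52,-0.7,0,0],[0.2,-0.52,-0.7,0,0],[0.2,-0.52,-0.7,0,0],[0.2,-0.52,-0.7,0,0],[0.2,-0.52,-0.7,0,0],[0.2,-0.52,-0.7,0,0],[0.2,-0.52,-0.72,0,0],[0.2,0,0,0.8,0],[0.2,0,0,0.8,0],[0.2,0,0,0.6,0],[0.2,0,0,0,0],[0.2,0,0,0,0]]}'; python3 plan.py 595.3 -295.4 83 -21.8
```

```text
clock: 30.08
tcp_pos: [0.5944, -0.2951, 0.1351]
orientation: [-0.001, 0.189, 0.982, 0.0]
wrist_force: [-0.1, -0.4, -2.6]
finger_gap: 0.0623
grip_force: 66.4
roll -0.00  dx -0.02 dy 0.00 dz 1.30 (units)
roll 18.00  dx 0.02 dy -0.00 dz 1.30 (units)
t 30.1 tcp [ 594.4 -295.1  135.1] tilt [-0.0009  0.0006] gap 0.0623 gf 66.4 F [-0.1 -0.4 -2.6] q6 -0.20
```

```bash
python3 -m handwheel '{"deltas": [[0.2,-0.02,0,0.5,0],[0.2,0,0,0.5,0],[0.2,0,0,0.2,0],[0.2,0,0,0.07,0],[0.2,0,0,0.03,0],[0.2,0,0,0,0],[0.2,0,0,0,0]]}'; python3 plan.py 595.3 -295.4 82.5 -21.8
python3 -m handwheel '{"deltas": [[0.6,0,0,0,0],[0.8,0,0,0,0],[0.8,0,0,0,0],[0.8,0,0,-0.3,0],[0.8,0,0,-0.6,0],[0.8,0,0,-0.9,0],[0.8,0,0,-0.9,0],[0.8,0,0,-0.9,0],[0.8,-0.1,0.9,0,0],[0.8,-0.1,0.9,0,0],[0.8,-0.1,0.9,0,0],[0.8,-0.1,0.9,0,0],[0.8,-0.1,0.9,0,0],[0.8,0,0,0,0]]}'
python3 - <<'E'
from m import *
f,P,z=cam('top');H,S,V=hsv(f)
m=(S>90)&(H<25);W=(490,580,165,270)
print('coll',fit(P,z,m,W,(.019,.05)));print('rest+coll',fit(P,z,m,W,(-.02,.05)))
print('endb',fit(P,z,(V>150),(515,590,260,350),(.025,.04)))
print('graph',fit(P,z,(V<90),(210,285,270,360),(.024,.05)))
print('flask',fit(P,z,V>10,(595,640,230,270),(.01,.2)))
c=f[100:230,130:410,::-1];cv2.imwrite('pics/crop7.png',cv2.resize(c,(800,372),interpolation=cv2.INTER_CUBIC))
E
```

```text
clock: 30.95
tcp_pos: [0.5957, -0.2957, 0.0841]
orientation: [0.0, 0.189, 0.982, -0.0]
wrist_force: [-0.0, 0.4, -2.3]
finger_gap: 0.0621
grip_force: 66.4
roll -0.00  dx 0.01 dy 0.00 dz 0.04 (units)
roll 18.00  dx -0.01 dy -0.00 dz 0.04 (units)
t 30.9 tcp [ 595.7 -295.7   84.1] tilt [ 0.0008 -0.0004] gap 0.0621 gf 66.4 F [-0.   0.4 -2.3] q6 -0.20
clock: 32.7
tcp_pos: [0.6819, -0.1333, 0.2283]
orientation: [0.001, 0.187, 0.982, 0.0]
wrist_force: [-0.2, 0.0, 0.1]
finger_gap: 0.0773
grip_force: 0.0
coll {'c': array([ 597.3, -300. ]), 'ang': np.float64(-18.3), 'rc': array([ 595.6, -296. ]), 'rs': array([ 64., 150.]), 'ra': 68.2, 'z': 24.6, 'n': 749}
rest+coll {'c': array([ 597.4, -300. ]), 'ang': np.float64(-18.3), 'rc': array([ 596.6, -293.5]), 'rs': array([ 69., 150.]), 'ra': 68.2, 'z': 24.6, 'n': 761}
endb {'c': array([ 410.2, -328.4]), 'ang': np.float64(11.3), 'rc': array([ 410.6, -329.7]), 'rs': array([59., 45.]), 'ra': 14.2, 'z': 32.4, 'n': 225}
graph {'c': array([417.6, 324.2]), 'ang': np.float64(-9.9), 'rc': array([406.9, 317.4]), 'rs': array([95., 60.]), 'ra': 13.6, 'z': 30.9, 'n': 375}
flask {'c': array([ 516.7, -447.7]), 'ang': np.float64(22.6), 'rc': array([ 516.5, -449.6]), 'rs': array([56., 45.]), 'ra': 25.8, 'z': 40.6, 'n': 267}
```

View pics/crop7.png

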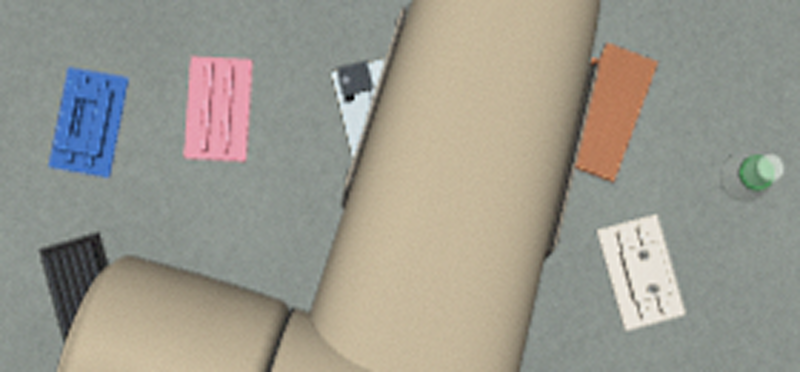

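The collector is centred on the orange rest (615,112), the flask at (757,172) hasn't moved, and the gripper touches nothing.

```bash
python3 -c "
from workcell import hand_in
print(hand_in())"
```

```text
the job is handed in; nothing more can be done
None
```

All four parts are on the rests of their own colour, centred to within about 3 mm by camera, the collector having been slid clear of the clips before it was lifted; the flask was not touched, and the job was handed in at about 33 s on the robot clock.

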